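Shut and latch the fitter's tool case

ROBOT

A 7-joint arm with a two-finger parallel gripper is mounted at the origin on the work surface. World frame = base frame: x ahead of the robot, y to its left, z up, the work surface at z = 0. Lengths are in mm, angles in rad, forces in N, time in s.
With the tool pointing down it reaches from about 400 to 850 mm from the base axis. Payload 6.9 kg.
Tool frame: the origin (TCP) lies midway between the tips of the shut fingers; the grasp point (between the pads) lies 19 mm behind it; z points along the fingers, y is the line along which they close (so a half turn about z gives the same grasp; the last joint's range is limited). The gripper opens to 85 mm and grips with 20 to 120 N. Pads are 22 mm wide; open, the fingers measure 114 mm over their backs; the gripper's body (76 mm by 85 mm) begins 54 mm behind the grasp point. The pads swing forward as they close: fully open they stand 13 mm farther back than shut.
Start: joints at [-1.218, 0.507, -0.238, 1.5, 0.126, 1.149, -0.155], TCP at [153.315, 605.893, 231.275] pointing down, gripper open.
Joint ranges: [-3.08, 3.08], [-0.24, 2.05], [-1.43, 1.35], [0, 2.5], [-1.52, 4.66], [0.17, 1.96], [-2.89, 2.89]. Speed limits (rad/s): [2.39, 2.39, 3.14, 3.14, 3.14, 3.14, 3.14].

INTERFACE

Orientations are given as a unit quaternion [w, x, y, z].
In Python, from plant import bot gives the robot as it stands. The module is installed in compiled form; this text tells all that it offers. Calls block until the motion is done:
- bot.move_ptp(position, orientation): joint-space move of the TCP to a pose.
- bot.move_straight(position, rot=None, v=150): straight line of the TCP; rot=None keeps the orientation; v is the mean speed in mm/s.
- bot.set_joints(angles): joint-space move.
- bot.command_gripper(opening): finger opening in mm; the grip force is fixed at half the most; returns when the fingers have stopped.
- bot.hold(seconds).
- bot.solve_ik(position, orientation): joint angles nearest the present ones, or None.
- bot.read_state(): the state.
- bot.grab_frame(name): name is "scene" or "top" or "wrist"; returns (picture, depth): 400x640x3 uint8, blue, green, red; 400x640 float32, mm along the optical axis (not along the pixel's ray), 0 where there is no reading.
- bot.get_calibration(name): a dict with "fx", "fy", "cx", "cy" (pixels), "dist_coeffs" ([k1, k2, p1, p2, k3] as OpenCV has them; the pictures are not rectified), "view" (4x4, takes a point from world to camera coordinates). Camera axes: x right, y down, z forward; pixel columns grow to the right and rows downward; lengths in mm; the calibration is good to about 2 mm. A picture is of the moment at which its call begins: read the wrist's pose just before it. get_calibration takes no time and is no camera call; for the wrist camera it gives the pose at the moment of the call.
A pose or a line that the arm cannot do raises bot.IKError and nothing moves.
- bot.sign_off(): hands the job in; it is judged then, once.
The state is a dict: "clock": time; "q": joint angles; "dq": joint speeds; "effort": joint torques, N m; "ee_pos": TCP position; "orientation": TCP orientation; "contact_force": force on the tool from outside, world axes, zero at the start; "torque": the same for the moment, N m; "grip_width": finger opening in mm; "finger_force": force on a finger pad.
Only numpy, scipy, OpenCV 4.12 (cv2) and the standard library are available. Lean on these libraries where they do the work, as an engineer would, in place of code of your own. Each camera call takes 0.05 s, during which the arm holds its last target. There are 200 camera calls.

TASK

Get the fitter's tool case on the counter ready to carry: shut its deep lid fully, then swing the wire loop of the draw latch over so that its bar drops behind the lip of the keeper on the lid, and then press the latch lever over and down past centre until it lies flat on the sloping front with the loop pulled tight. Do not shift the things standing around the case.

Things in the scene. Friction and masses are not known exactly. Their poses are not given: they have to be found in the camera images.
- case: Fixed tool case, base 260 wide (y), 80 high, grey deep lid hinged at its back. Origin on the counter; x from front to back, z up. Shut lid: front wall x=40, top z=230, hinge x=200 z=80. The front slopes at 30 degrees (foot x=-112, ledge at z=80 from x=-12). The lid's carry handle hangs over the latch: a vertical tool has no room there; lean it back, square to the slope, and work from the front.
- lid_front (a point): Middle of the flat top's front edge; turns with the lid on a stiff hinge, which holds it where left (x to the back along the top, z out of it; level when shut). 1 to 5 N down on the top behind it shut the lid. The carry handle, a 12 thick black bow, starts 15 behind this point at y=+-85 and reaches forward and up to a cross bar 75 ahead and 32 above it (170 long).
- latch_pivot (a point): Middle of the lever's hinge line, 12 above the sloping face, 65 above the counter, in case frame x=-53. Its frame is fixed to the case: x runs up the slope towards the keeper (30 degrees above level), y along the hinge, z square out of the slope.
- lever_tip (a point): Middle of the free end of the steel latch lever, a flat bar 24 wide (30 at the end), 5 thick, 52 long from latch_pivot to this point.
- lever (a joint): Rad: 0 flat on the slope pointing down it (closed); grows as the tip swings out and over to the lid; 1.57 square to the slope, stop 2.5. Tip in latch_pivot frame: (-52 cos, 0, 52 sin). Friction holds it (about 2.5 N at the tip). With the loop hooked it needs 4 to 9 N near the tip from about 1.2 rad on, passes centre at 0.35, then is pulled down.
- bail_pivot (a point): Middle of the pin on which the wire loop turns; the pin is on the lever, 14 from latch_pivot: in the latch_pivot frame at (-14 cos(lever-0.35), 0, 14 sin(lever-0.35)).
- bail (a joint): Angle of the wire loop to the lever, rad: (bail - lever) is the loop's direction in the latch_pivot frame, from +x (up the slope, to the keeper) towards +z. Stop at 3.7: there the loop leans back towards the robot at the start. It swings freely and falls to either side by its weight.
- loop_bar (a point): Middle of the cross bar at the end of the wire loop: 5 thick, between two 5 thick side arms (43 wide overall), 89 from bail_pivot. A flat plate 40 wide, 4 thick joins the arms 48 to 62 from bail_pivot: a place to push. The loop is spring loaded and stretches up to 12 (6 N per mm).
- keeper_seat (a point): Where the bar's middle lies when tight behind the keeper's lip (steel hook on the lid's front wall). Lid shut: 80 up the slope from latch_pivot, same axes. The lip, 4 thick, 30 wide, is on the -x side and ends 9.5 above; the hook's floor is 2.5 below; 25 from lip to lid wall. With the lever above 1.6 the slack bar swings over the lip and drops 3 to 13 behind the seat.
- tape: Roll of tape lying flat beside the case, 100 across, 30 high; origin at the centre of its underside. Leave alone.
- sprayer: Spray bottle, 66 across, 190 high, standing beside the case; origin under its centre. Leave alone.
- roll: White paper roll standing on end beside the case, 80 across, 210 high; origin under its centre. Leave alone.
- squeegee: Squeegee lying flat, 130 long, 120 wide blade, 16 high; origin under its handle. Leave alone.
- carton: Small brown carton 110 x 80 x 70 high; origin under its centre. Leave alone.
- mug: White mug, 80 across, 90 high; origin under its centre. Leave alone.
- stapler: Stapler 140 long, 36 wide, 60 high; origin under its centre. Leave alone.

How it is judged (in metres and radians):
On the way, in this order (a step that is already met when the one before it is completed fails the run):
1. the lid is shut (angle between lid_front's own z axis and vertical below 0.03 rad), for 0.1 s.
2. the loop's bar lies behind the keeper's lip, lid shut (angle between lid_front's own z axis and vertical below 0.03 rad and x of loop_bar in the frame of keeper_seat between -0.003 and 0.022 m and z of loop_bar in the frame of keeper_seat between -0.005 and 0.0095 m), for 0.1 s.
3. the lever is down with the loop tight behind the lip (angle between lid_front's own z axis and vertical below 0.03 rad and value of joint lever below 0.12 rad and x of loop_bar in the frame of keeper_seat between -0.003 and 0.004 m and z of loop_bar in the frame of keeper_seat between -0.005 and 0.0095 m), for 0.2 s.
At the end, for the whole second after the job is handed in: The lid is shut (within 0.03 rad), the lever lies flat and at rest (within 0.12 rad), and the loop's bar is pulled tight behind the keeper's lip (within -3 to +4 mm of its seat along the slope, -5 to +9.5 mm square to it) (all of step 3 and velocity of joint lever between -0.1 and 0.1 rad/s); the robot touches nothing.
It fails at once if a bystander was shifted by more than 3 cm (distance of any of tape, sprayer, roll, squeegee, carton, mug, stapler from where it was at the start of the episode above 0.03 m).
It also fails if it takes over 51 s, if anything falls off the work surface, if the arm or the gripper's body presses on something with over 40 N, if the wrist force passes 120 N, or if a joint passes its speed limit or range.

## Working session

There is one attempt and no reset: what is moved stays moved. The work goes in short steps, each a Python script; the robot and the scene stay as the last script left them, time stands still between calls to the robot, and variables do not carry over. Pictures are saved under pics/ and viewed, at most 10 in all, crops included, and the job is handed in when it is done.

```bash
mkdir -p pics
cat > h.py <<'E'
import numpy as np, cv2
from plant import bot
from scipy.spatial.transform import Rotation as R
def cloud(name):
    c=bot.get_calibration(name); im,d=bot.grab_frame(name)
    K=np.array([[c['fx'],0,c['cx']],[0,c['fy'],c['cy']],[0,0,1.]])
    v,u=np.mgrid[0:400,0:640]
    p=cv2.undistortPoints(np.stack([u,v],-1).reshape(-1,1,2).astype(float),K,np.array(c['dist_coeffs'],float)).reshape(400,640,2)
    P=np.concatenate([p*d[...,None],d[...,None]],-1)
    V=np.array(c['view']); W=(P-V[:3,3])@V[:3,:3]
    W[d<=0]=np.nan
    return im,W
E
python3 - <<'E'
from h import *
s=bot.read_state(); print(s['clock'],s['ee_pos'],s['orientation'])
for n in('scene','top'):
    im,W=cloud(n); cv2.imwrite(f'pics/{n}0.png',im); np.save(f'{n}0.npy',W); print(n,np.array(bot.get_calibration(n)['view']).round(2).tolist(), np.isfinite(W[...,0]).mean())
E
```

```text
0.0 [153.24838122 605.39082204 230.43948255] [-8.78756564e-05  1.23578079e-01  9.92334446e-01 -8.92802183e-04]
scene [[-0.91, 0.42, 0.0, 460.71], [0.38, 0.81, -0.44, -139.86], [-0.19, -0.4, -0.9, 1414.53], [0.0, 0.0, 0.0, 1.0]] 0.996
top [[-0.01, -1.0, -0.0, 8.73], [-1.0, 0.01, -0.05, 530.04], [0.05, 0.0, -1.0, 1863.44], [0.0, 0.0, 0.0, 1.0]] 0.99595703125
```

View pics/scene0.png

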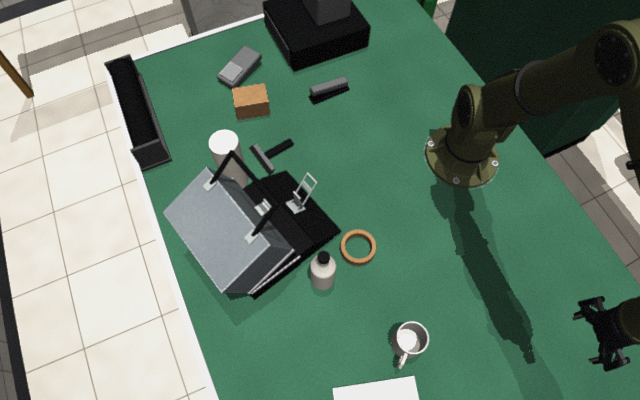

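View pics/top0.png

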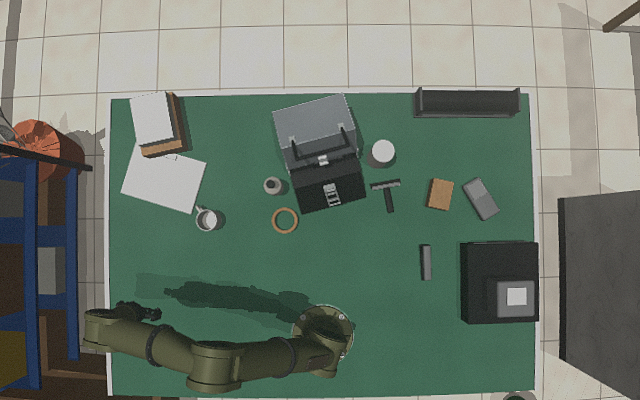

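The scene view shows the case, front facing the robot, grey lid part open and loop leaning back toward the robot (scene ~(305,185), top ~(332,194)). Keeper at top (322,160), sprayer to the left, paper roll and squeegee to the right, tape in front-left. Now I fit planes.

```bash
cat > fit.py <<'E'
from h import *
def fitp(P,n_hint,tol=4,it=400,ct=0.93):
    rng=np.random.default_rng(0);best=None
    for _ in range(it):
        a,b,c=P[rng.choice(len(P),3,False)];n=np.cross(b-a,c-a);l=np.linalg.norm(n)
        if l<1e-3: continue
        n/=l; n*=np.sign(n@n_hint)
        if n@n_hint<ct: continue
        m=abs((P-a)@n)<tol
        if best is None or m.sum()>best.sum(): best=m
    Q=P[best];c=Q.mean(0);n=np.linalg.svd(Q-c,full_matrices=False)[2][2];n*=np.sign(n@n_hint)
    return c,n,Q
if __name__=='__main__':
  for nme in('top','scene'):
    W=np.load(nme+'0.npy');im=cv2.imread(f'pics/{nme}0.png').astype(int)
    ok=np.isfinite(W[...,0])&(W[...,2]>8)&(W[...,0]>380)&(W[...,0]<1000)&(abs(W[...,1])<260)
    dark=ok&(im.max(-1)<45)&(W[...,2]<100); gray=ok&(im.min(-1)>70)&(np.ptp(im,axis=-1)<30)&(W[...,2]>150)
    print(nme,dark.sum(),gray.sum())
    c,n,Q=fitp(W[dark],np.array([-.5,0,.87]),ct=.9); print('slope',c.round(1),n.round(3),len(Q),np.degrees(np.arccos(n[2])),'yaw',np.degrees(np.arctan2(-n[1],-n[0])))
    lo=Q[:,:2].astype(np.float32); r=cv2.minAreaRect(lo); print('rect',r,cv2.boxPoints(r).round().tolist(),'z',Q[:,2].min(),Q[:,2].max())
    c,n,Q=fitp(W[gray],np.array([-.3,0,.9]),ct=.5); print('lid',c.round(1),n.round(3),len(Q),np.degrees(np.arccos(n[2])),'yaw',np.degrees(np.arctan2(n[1],n[0])))
    r=cv2.minAreaRect(Q[:,:2].astype(np.float32)); B=cv2.boxPoints(r); print('rect',r,[(b.round().tolist(),float((c[2]-((b-c[:2])@n[:2])/n[2]).round())) for b in B])
E
python3 fit.py
python3 - <<'E'
import cv2
a=cv2.imread('pics/top0.png')[80:220,240:420];b=cv2.imread('pics/scene0.png')[120:300,150:390]
a=cv2.resize(a,(510,397),interpolation=3)
cv2.imwrite('pics/c1.png',cv2.resize(b,(800,600),interpolation=3))
E
```

```text
top 1180 4469
slope [547.1 -37.7  44.4] [-0.487 -0.134  0.863] 645 30.342503590177564 yaw 15.336891351629683
rect ((549.9088134765625, -38.726348876953125), (98.67919158935547, 256.5458068847656), 14.599241256713867) [[470.0, 73.0], [534.0, -175.0], [630.0, -150.0], [565.0, 98.0]] z 13.271906914343276 77.26043133967289
lid [785.   22.4 250.3] [0.392 0.108 0.914] 2263 24.005699666682506 yaw 15.346654146843456
rect ((785.1168212890625, 22.3507080078125), (153.23660278320312, 258.58795166015625), 14.930033683776855) [([678.0, 128.0], 284.0), ([744.0, -122.0], 285.0), ([892.0, -83.0], 217.0), ([826.0, 167.0], 216.0)]
scene 3854 8152
slope [556.7 -25.3  50. ] [-0.465 -0.121  0.877] 2211 28.68876336922552 yaw 14.580853687363467
rect ((572.9669799804688, -76.54324340820312), (144.2612762451172, 351.3132019042969), 10.419175148010254) [[470.0, 83.0], [534.0, -262.0], [676.0, -236.0], [612.0, 109.0]] z 9.339579408213778 86.42845569225166
lid [787.6  29.6 249.4] [0.387 0.099 0.917] 6386 23.532511494278765 yaw 14.403520865294325
rect ((788.3624877929688, 22.751632690429688), (148.437744140625, 260.872314453125), 14.476731300354004) [([684.0, 130.0], 282.0), ([749.0, -122.0], 282.0), ([893.0, -85.0], 217.0), ([828.0, 168.0], 218.0)]
```

View pics/c1.png

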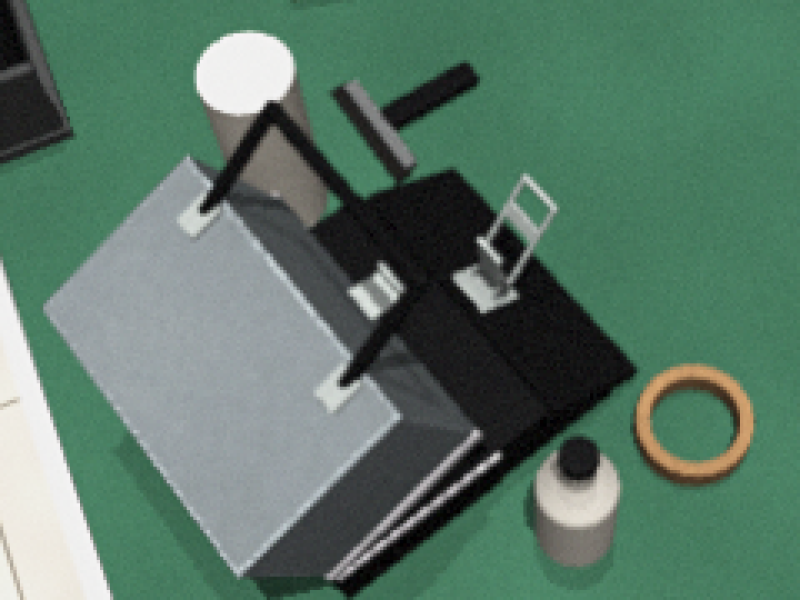

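Case yaw ≈14.8°, origin ≈(606,−24.5), lid open ≈24°. In the crop the loop leans toward the robot over the lever and the handle is above the keeper. Next: shut the lid.

```bash
cat >> h.py <<'E'
YAW=np.radians(14.8); O=np.array([606,-24.5,0.])
C=np.array([[np.cos(YAW),-np.sin(YAW),0],[np.sin(YAW),np.cos(YAW),0],[0,0,1]])  # case->world
a=np.pi/6
L=C@np.array([[np.cos(a),0,-np.sin(a)],[0,1,0],[np.sin(a),0,np.cos(a)]])        # latch->world
def case(x,y,z): return O+C@np.array([x,y,z])
LP=np.array([-53,0,65.])
def lat(x,y,z): return O+C@LP+L@np.array([x,y,z])
def ori(lean):  # tool z leaned 'lean' rad from straight down towards case +x
    z=C@np.array([np.sin(lean),0,-np.cos(lean)]); y=C[:,1]; x=np.cross(y,z)
    q=R.from_matrix(np.stack([x,y,z],1)).as_quat(); return [q[3],q[0],q[1],q[2]]
def F(): s=bot.read_state(); return np.round(s['contact_force'],1),round(s['clock'],2)
E
cat > s1.py <<'E'
from h import *
def lp(th,d=0,r=100): return case(200-r*np.cos(th)+150*np.sin(th),0,80+r*np.sin(th)+150*np.cos(th)+d)
bot.command_gripper(0)
for lean,p in((0,lp(.42,60)),(0,lp(0)),(a,lat(-70,0,60)),(a,lat(30,0,58)),(a,lat(-33,0,3))): print(bot.solve_ik(p,ori(lean)) is not None)
s=bot.read_state(); bot.move_straight(np.array(s['ee_pos'])+[0,0,150],v=250)
bot.move_ptp(lp(.42,100),ori(0)); print(F(),bot.read_state()['grip_width'])
bot.move_straight(lp(.42,15),v=150); print(F())
for th in np.linspace(.40,0,9):
    bot.move_straight(lp(th,-1),v=80); print(round(th,2),*F())
E
python3 s1.py
```

```text
True
True
False
True
True
(array([-1.3,  0.5,  0. ]), 4.61) -0.35126994339058837
(array([ 0.6, -0.2,  0.5]), 5.33)
0.4 [-3.8  0.3 13.4] 5.69
0.35 [-2.4  0.1 13. ] 5.96
0.3 [-3.1 -0.  12.4] 6.22
0.25 [-4.2 -0.2  9.6] 6.49
0.2 [-5.1 -0.5  9.1] 6.76
0.15 [-4.4  0.6  6.9] 7.03
0.1 [-4.5 -0.6  7.6] 7.29
0.05 [-4.7  0.   7.5] 7.56
0.0 [-4.4 -0.2  6.3] 7.83
```

```bash
cat > s2.py <<'E'
from h import *
p=case(100,0,230)
for k in range(8):
    bot.move_straight(p+[0,0,-1-1.5*(k+1)],v=30); f=F(); print(*f)
    if f[0][2]>20: break
bot.hold(.2)
bot.move_straight(p+[0,0,110],v=250)
print(F())
for lean in (0,.2,.35,a,.7):
  print(lean,[(x,z) for x in (-90,-70,-50,-30,0,30) for z in (60,90,110) if bot.solve_ik(lat(x,0,z),ori(lean)) is None])
E
python3 s2.py
```

```text
[-9.1 -0.1 13.5] 8.07
[-10.9  -0.4  20.2] 8.32
(array([-0.3,  0.4, -1. ]), 9.13)
0 []
0.2 []
0.35 []
0.5235987755982988 [(-90, 60), (-90, 90), (-90, 110), (-70, 60), (-70, 90), (-70, 110)]
0.7 [(-90, 60), (-90, 90), (-90, 110), (-70, 60), (-70, 90), (-70, 110), (-50, 60), (-50, 90), (-50, 110), (-30, 60), (-30, 90), (-30, 110), (0, 60), (0, 90), (0, 110)]
```

```bash
cat > s3.py <<'E'
from h import *
bot.move_straight(case(-170,0,340),v=300)
bot.move_ptp(case(-190,0,230),ori(.35)); print(F())
for n in('wrist','scene','top'):
    im,W=cloud(n); cv2.imwrite(f'pics/{n}1.png',im); np.save(f'{n}1.npy',W)
    T=(W-(O+C@LP))@L
    if n!='wrist':
        ok=np.isfinite(W[...,0])&(W[...,2]>150)&(im.min(-1)>70)&(np.ptp(im.astype(int),axis=-1)<30)&(W[...,0]>600)&(abs(W[...,1])<170)
        from fit import fitp
        c,nn,Q=fitp(W[ok],np.array([0,0,1.])); print(n,'lid',c.round(1),nn.round(4))
        r=cv2.minAreaRect(Q[:,:2].astype(np.float32)); print(r)
    m=np.isfinite(T[...,0])&(T[...,2]>2)&(abs(T[...,1])<30)&(T[...,0]>-110)&(T[...,0]<60)&(T[...,2]<115)
    print(n,m.sum()); 
    P=T[m]
    h=np.histogram2d(P[:,0],P[:,2],bins=[np.arange(-110,65,10),np.arange(0,120,10)])[0].astype(int); print(h.T[::-1])
E
python3 s3.py
```

```text
(array([-0. ,  0. , -0.1]), 10.88)
wrist 525
[[  0   0   0   0   0   0   0   0   0   0  23   0   0   0   0   0   0]
 [  0   0   0   0   0   0   0   0   0   0  24   0   0   0   0   0   0]
 [  0   0   0   0   0   0   0   0   0   0  18   0   0   0   0   0   0]
 [  0   0   0   0   0   0   0   0   0   0  43   8   0   0   0   0   0]
 [  0   0   0   0   0   0   0   0   0   0  19   0   0   0   0   0   0]
 [  0   0   0   0   0   0   0   0   0   0  15   2   0   0   0   0   0]
 [  0   0   0   0   0   0   0   0   0   0  10   6   0   0   0   0   0]
 [  0   0   0   0   0   0   0   0   0   0   0  11   0   0   0   0   0]
 [  0   0   0   0   0   0   0   0   0   0   0  19   0   0   0   0   0]
 [  0   0   0   0   0   0   0   0   0   0   0 210  14   0   0   0   0]
 [  0   0   0   0   0   0   0   0   0   0  37  66   0   0   0   0   0]]
scene lid [726.4  13.  229.7] [-0.0047 -0.0036  1.    ]
((725.6139526367188, 6.129119873046875), (161.3616180419922, 260.86151123046875), 14.251789093017578)
scene 182
[[ 0  0  0  0  0  0  0  0  0  0  8 11  0  0  0  0  0]
 [ 0  0  0  0  0  0  0  0  0  0  8  9  0  0  0  0  
[... 551 characters left out ...]
2.7609252929688, 7.500213623046875), (160.6167449951172, 258.62908935546875), 14.018674850463867)
top 103
[[ 0  0  0  0  0  0  0  0  0  0  6  5  0  0  0  0  0]
 [ 0  0  0  0  0  0  0  0  0  0  6  4  0  0  0  0  0]
 [ 0  0  0  0  0  0  0  0  0  0  0  2  0  0  0  0  0]
 [ 0  0  0  0  0  0  0  0  0  0  2 12  0  0  0  0  0]
 [ 0  0  0  0  0  0  0  0  0  0  3 16  0  0  0  0  0]
 [ 0  0  0  0  0  0  0  0  0  0  1  3  0  1  0  0  0]
 [ 0  0  0  0  0  0  0  0  0  0  0  6  0  9  1  0  0]
 [ 0  0  0  0  0  0  0  0  0  0  0  4  1  1  0  0  0]
 [ 0  0  0  0  0  0  0  0  0  0  0  4  0  0  0  0  0]
 [ 0  0  0  0  0  0  0  0  0  0  0 12  1  0  0  0  0]
 [ 0  0  0  0  0  0  0  0  0  0  0  3  0  0  0  0  0]]
```

View pics/wrist1.png

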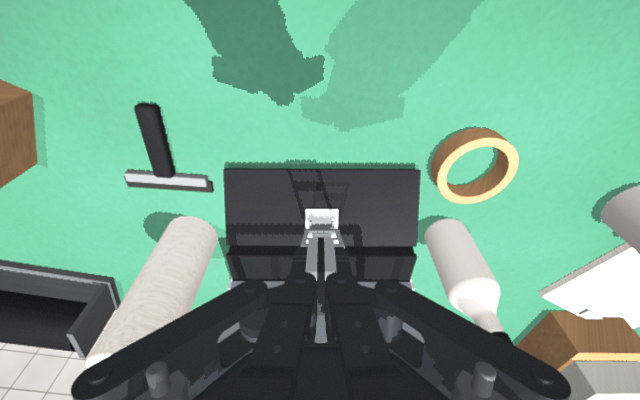

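Wrist picture: lid shut, latch at about (322,218) with loop upright, bystanders clear. From the clouds lever ≈2.06 rad, loop ≈94° from up-slope. Now swing the loop over.

```bash
sed -i 's/radians(14.8)/radians(14.5)/; s/\[606,-24.5,0.\]/[607.5,-23.7,0.]/' h.py
cat >> h.py <<'E'
def look(tag):
    for n in('scene','top'):
        im,W=cloud(n); cv2.imwrite(f'pics/{n}{tag}.png',im)
        T=(W-(O+C@LP))@L
        m=np.isfinite(T[...,0])&(T[...,2]>2)&(abs(T[...,1])<26)&(T[...,0]>-70)&(T[...,0]<100)&(T[...,2]<115)&(im.min(-1)>55)
        P=T[m]; print(n); print(np.histogram2d(P[:,0],P[:,2],bins=[np.arange(-70,105,10),np.arange(0,120,10)])[0].astype(int).T[::-1])
E
cat > s4.py <<'E'
from h import *
bot.move_straight(lat(-45,0,130),ori(a),v=200); print(F())
bot.move_straight(lat(-45,0,58),v=150); print(F())
for x in (-15,0,10,20,28):
    bot.move_straight(lat(x,0,58),v=60); print(x,*F())
bot.hold(.3); look(2)
E
python3 s4.py
python3 - <<'E'
import cv2
b=cv2.imread('pics/scene2.png')[140:260,220:380]
cv2.imwrite('pics/c2.png',cv2.resize(b,(800,600),interpolation=3))
E
```

```text
Traceback (most recent call last):
  File "s4.py", line 2, in <module>
    bot.move_straight(lat(-45,0,130),ori(a),v=200); print(F())
    ~~~~~~~~~~~~~~~~~^^^^^^^^^^^^^^^^^^^^^^^^^^^^^
plant.IKError: the arm cannot follow that straight line within its joint ranges
[ WARN:0@0.020] global loadsave.cpp:275 findDecoder imread_('pics/scene2.png'): can't open/read file: check file path/integrity
Traceback (most recent call last):
TypeError: 'NoneType' object is not subscriptable
```

```bash
cat > s4.py <<'E'
from h import *
bot.move_straight(lat(-45,0,130),ori(.35),v=200); print(F())
bot.move_straight(lat(-45,0,58),v=150); print(F(),np.round(bot.read_state()['q'],2))
for x,l in ((-15,.4),(0,.45),(10,.48),(20,.5),(28,.52)):
    bot.move_straight(lat(x,0,58),ori(l),v=60); print(x,*F())
bot.hold(.3); look(2)
E
python3 s4.py
python3 - <<'E'
import cv2
b=cv2.imread('pics/scene2.png')[140:260,220:380]
cv2.imwrite('pics/c2.png',cv2.resize(b,(800,600),interpolation=3))
E
```

```text
(array([-0.3, -0.3,  0. ]), 11.6)Traceback (most recent call last):
  File "s4.py", line 3, in <module>
    bot.move_straight(lat(-45,0,58),v=150); print(F(),np.round(bot.read_state()['q'],2))
    ~~~~~~~~~~~~~~~~~^^^^^^^^^^^^^^^^^^^^^
plant.IKError: the arm cannot follow that straight line within its joint ranges
[ WARN:0@0.027] global loadsave.cpp:275 findDecoder imread_('pics/scene2.png'): can't open/read file: check file path/integrity
Traceback (most recent call last):
TypeError: 'NoneType' object is not subscriptable
```

Run:
```python
from h import *
q=np.array(bot.read_state()['q']);print(q.round(2))
def flip(o):
    r=R.from_quat([o[1],o[2],o[3],o[0]])*R.from_euler('z',np.pi); q=r.as_quat(); return [q[3],*q[:3]]
for x,z,l in ((-45,90,.35),(-45,58,.2),(-45,58,.35),(-30,58,.35),(-15,58,.4),(10,58,.48),(28,58,.52),(48,38,.52),(0,40,.52),(-33,3,.35),(-33,3,.52)):
    for f in (0,1):
        o=ori(l); o=flip(o) if f else o
        s=bot.solve_ik(lat(x,0,z),o); print(x,z,l,f,None if s is None else np.round(s,2))
```

```text
[ 0.16  0.23  0.05  2.31 -0.53  0.33  2.51]
-45 90 0.35 0 [ 0.21  0.32 -0.04  2.32 -0.63  0.23  2.59]
-45 90 0.35 1 [-0.41  0.43  0.83  2.32 -1.24  0.53  0.11]
-45 58 0.2 0 [ 0.01  0.42  0.15  2.19 -0.38  0.37  2.3 ]
-45 58 0.2 1 [-0.61  0.74  1.22  2.2  -1.2   0.89  0.05]
-45 58 0.35 0 [ 0.62  0.44 -0.64  2.32  0.89  0.19  1.05]
-45 58 0.35 1 [-0.27  0.46  0.61  2.33 -1.35  0.43  0.19]
-30 58 0.35 0 [ 0.19  0.39 -0.06  2.28 -0.65  0.18  2.59]
-30 58 0.35 1 [-0.35  0.48  0.71  2.29 -1.3   0.5   0.13]
-15 58 0.4 0 [ 0.74  0.48 -0.83  2.29  1.12  0.26  0.81]
-15 58 0.4 1 [-0.25  0.44  0.57  2.3  -1.37  0.42  0.18]
10 58 0.48 0 [ 0.75  0.48 -0.83  2.29  1.39  0.21  0.54]
10 58 0.48 1 [ 0.04  0.38  0.16  2.3  -1.52  0.25  0.31]
28 58 0.52 0 [ 0.95  0.63 -1.23  2.28  1.53  0.48  0.41]
28 58 0.52 1 [0.04 0.38 0.16 2.29 4.66 0.26 0.41]
48 38 0.52 0 [ 0.7   0.52 -0.83  2.24  1.51  0.23  0.42]
48 38 0.52 1 [-0.58  0.71  1.15  2.25  4.65  0.89  0.37]
0 40 0.52 0 [ 0.95  0.7  -1.22  2.35  1.73  0.53  0.23]
0 40 0.52 1 [ 0.2   0.43 -0.04  2.36  4.14  0.22  0.96]
-33 3 0.35 0 [ 0.56  0.57 -0.64  2.28  1.4   0.23  0.53]
-33 3 0.35 1 [ 0.05  0.52  0.11  2.28 -1.47  0.19  0.25]
-33 3 0.52 0 [ 0.92  0.84 -1.22  2.42  1.95  0.66  0.05]
-33 3 0.52 1 [ 0.73  0.66 -0.83  2.42  2.34  0.39  2.79]
```

Run:
```python
from h import *
q0=np.array(bot.read_state()['q'])
for x,z in((-45,130),(-45,180),(-45,220),(-20,220),(-45,58)):
  for l in (.35,.45,.52):
    s=bot.solve_ik(lat(x,0,z),ori(l)); print(x,z,l,None if s is None else np.round(s,2))
```

```text
-45 130 0.35 [ 0.16  0.23  0.05  2.31 -0.53  0.33  2.51]
-45 130 0.45 [ 0.44  0.22 -0.24  2.39 -0.84  0.2   2.84]
-45 130 0.52 [ 1.18  0.41 -1.23  2.44  1.39  0.22  0.58]
-45 180 0.35 [ 0.11  0.12  0.14  2.28 -0.42  0.46  2.42]
-45 180 0.45 [ 0.33  0.1  -0.04  2.36 -0.67  0.36  2.7 ]
-45 180 0.52 [ 0.89  0.12 -0.63  2.41 -0.8   0.26  2.85]
-45 220 0.35 [ 0.06  0.04  0.22  2.25 -0.34  0.57  2.36]
-45 220 0.45 [ 0.27  0.01  0.05  2.32 -0.54  0.48  2.59]
-45 220 0.52 [ 0.43  0.01 -0.06  2.38 -0.76  0.43  2.84]
-20 220 0.35 [-0.01  0.05  0.26  2.2  -0.31  0.61  2.3 ]
-20 220 0.45 [ 0.19  0.02  0.09  2.27 -0.49  0.51  2.5 ]
-20 220 0.52 [ 0.35  0.01 -0.02  2.32 -0.68  0.45  2.71]
-45 58 0.35 [ 0.62  0.44 -0.64  2.32  0.89  0.19  1.05]
-45 58 0.45 [ 0.99  0.65 -1.22  2.4   1.62  0.5   0.32]
-45 58 0.52 [ 1.01  0.67 -1.22  2.46  1.88  0.5   0.09]
```

```bash
cat > s5.py <<'E'
from h import *
tgt=np.array(bot.solve_ik(lat(-45,0,130),ori(.52))); print(tgt.round(2))
bot.move_straight(lat(-60,0,230),v=250)
q0=np.array(bot.read_state()['q']); off=np.zeros(7); off[1]=-.25   # keep shoulder back => higher on the way
for f in (.25,.5,.75,1):
    bot.set_joints(q0+f*(tgt-q0)+off*(f<1))
    s=bot.read_state(); p=np.array(s['ee_pos']); print(f,((p-O-C@LP)@L).round(),p.round(),*F())
    if p[2]<170 and f<1: print('low, stop'); break
E
python3 s5.py
```

```text
[ 1.18  0.41 -1.23  2.44  1.39  0.22  0.58]
0.25 [-59. -39. 282.] [ 380. -123.  280.] [0.5 0.7 0.3] 12.67
0.5 [-64. -67. 247.] [ 400. -146.  247.] [-0.7 -0.6 -0.2] 13.18
0.75 [-43. -61. 209.] [ 434. -131.  225.] [-0.1 -0.8  0.1] 13.68
1 [-46.  -1. 130.] [455. -64. 155.] [-0.2 -0.3  0.6] 14.2
```

Elbow-out posture reached without contact. Now sweep the loop.

```bash
cat > s4.py <<'E'
from h import *
bot.move_straight(lat(-45,0,58),ori(.45),v=120); print(F(),np.round(bot.read_state()['q'],2))
for x,l in ((-15,.48),(0,.5),(10,.52),(20,.52),(28,.52)):
    bot.move_straight(lat(x,0,58),ori(l),v=60); print(x,*F())
bot.hold(.3); look(2)
E
python3 s4.py
python3 - <<'E'
import cv2
b=cv2.imread('pics/scene2.png')[140:260,220:380]
cv2.imwrite('pics/c2.png',cv2.resize(b,(800,600),interpolation=3))
E
```

```text
(array([-0.1,  0.8, -0.5]), 14.95) [ 0.93  0.59 -1.1   2.4   1.65  0.4   0.3 ]
-15 [ 0.3 -0.1 -0.2] 15.6
0 [0.1 0.  0.3] 16.0
10 [ 0.5 -0.4 -0.3] 16.32
20 [-1.   0.2  0.1] 16.63
28 [-0.5  0.1 -0.5] 16.92
scene
[[ 0  0  0  0  0  0  0  0  0  0  0  0  0  0  0  0  0]
 [ 0  0  0  0  0  0  0  0  0  0  0  0  0  0  0  0  0]
 [ 0  0  0  0  0  0  0  0  0  0  0  0  0  0  0  0  0]
 [ 0  0  0  0  0  0  0  0  0  0 11  6  0  0  0  0  0]
 [ 0  0  0  0  0  0  0  0  0  0 12  4  0  0 30  0  0]
 [ 0  0  0  0  0  0  0  0  0  0  2  0  4  6  0  0  0]
 [ 0  0  0  0  0  0  0  0  0 16  1 11 21  0  0  0  0]
 [ 0  0  0  0  0  0  0  0  0 17  5  0  0  0  0  0  0]
 [ 0  0  0  0  0  0  0  0 11  3  0  0  0  0  0  0  0]
 [ 0  0  0  0  0  0  0  0  7  0  0  0  0  0  0  0  0]
 [ 0  0  0  0  0  0  0  0  0  0  0  0  0  0 18  5  0]]
top
[[0 0 0 0 0 0 0 0 0 0 2 4 0 0 0 0 0]
 [0 0 0 0 0 0 0 0 0 0 3 2 0 0 0 0 0]
 [0 0 0 0 0 0 0 0 0 0 3 2 0 0 0 0 0]
 [0 0 0 0 0 0 0 0 0 0 6 1 0 0 0 0 0]
 [0 0 0 0 0 0 0 0 0 0 7 2 0 0 1 7 0]
 [0 0 0 0 0 0 0 0 0 0 0 0 0 0 5 4 0]
 [0 0 0 0 0 0 0 0 0 2 0 6 2 0 0 0 0]
 [0 0 0 0 0 0 0 0 1 3 3 9 0 0 0 0 0]
 [0 0 0 0 0 0 0 2 6 1 0 0 0 0 0 0 0]
 [0 0 0 0 0 0 0 1 1 0 0 0 0 0 1 2 0]
 [0 0 0 0 0 0 0 1 1 0 0 0 0 0 6 3 2]]
```

View pics/c2.png

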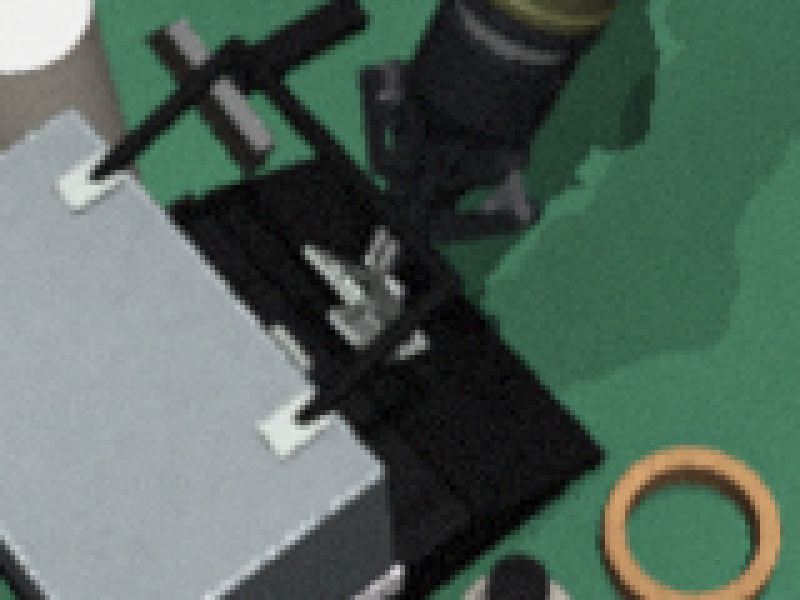

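Crop: loop has swung over the lever toward the lid (loop at ~(335,275), lever ~(380,260)); the cloud puts its bar at about (75,67) in latch axes, not yet down. Check whether it is still falling.

Run:
```python
from h import *
bot.hold(.2); look(3); s=bot.read_state(); print(((np.array(s['ee_pos'])-O-C@LP)@L).round(1),F())
bot.move_straight(lat(20,0,66),v=80); bot.hold(.3); look(4); print(F())
```

```text
scene
[[ 0  0  0  0  0  0  0  0  0  0  0  0  0  0  0  0  0]
 [ 0  0  0  0  0  0  0  0  0  0  0  0  0  0  0  0  0]
 [ 0  0  0  0  0  0  0  0  0  0  0  2  0  0  0  0  0]
 [ 0  0  0  0  0  0  0  0  0  0  7  6  0  0  0  0  0]
 [ 0  0  0  0  0  0  0  0  0  0 13  3  0  0  0  0  0]
 [ 0  0  0  0  0  0  0  0  0  0  4  0  0  0  0  0  0]
 [ 0  0  0  0  0  0  0  0  0 19  0  0  0  0  0  0  0]
 [ 0  0  0  0  0  0  0  0  0 10  0  0  0  0  0  0  0]
 [ 0  0  0  0  0  0  0  0  6  5  0  0  0  0  0  0  0]
 [ 0  0  0  0  0  0  0  3 14  4  0  0  0  0  0  1  0]
 [ 0  0  0  0  0  0  0  3  1  2  5  7 40 31 21  9  0]]
top
[[ 0  0  0  0  0  0  0  0  0  0  0  5  0  0  0  0  0]
 [ 0  0  0  0  0  0  0  0  0  0  5  2  0  0  0  0  0]
 [ 0  0  0  0  0  0  0  0  0  0  3  2  0  0  0  0  0]
 [ 0  0  0  0  0  0  0  0  0  0  7  3  0  0  0  0  0]
 [ 0  0  0  0  0  0  0  0  0  0  5  1  0  0  0  0  0]
 [ 0  0  0  0  0  0  0  0  0  0  1  0  0  0  0  0  0]
 [ 0  0  0  0  0  0  0  0  0  1  1  0  0  0  0  0  0]
 [ 0  0  0  0  0  0  0  0  0  2  0  0  0  0  0  0  0]
 [ 0  0  0  0  0  0  0  1  1  0  0  0  0  0  0  0  0]
 [ 0  0  
[... 683 characters left out ...]
0  0  0  0]
 [ 0  0  0  0  0  0  0  3  1  2  3  9 33 31 23 13  0]]
top
[[ 0  0  0  0  0  0  0  0  0  1  3  0  0  0  0  0  0]
 [ 0  0  0  0  0  0  0  0  0  1  8  0  0  0  0  0  0]
 [ 0  0  0  0  0  0  0  0  0  1  6  0  0  0  0  0  0]
 [ 0  0  0  0  0  0  0  0  0  2  2  0  0  0  0  0  0]
 [ 0  0  0  0  0  0  0  0  0  1  1  0  0  0  0  0  0]
 [ 0  0  0  0  0  0  0  0  0  0  0  0  0  0  0  0  0]
 [ 0  0  0  0  0  0  0  0  0 10  0  0  0  0  0  0  0]
 [ 0  0  0  0  0  0  0  0  2  1  0  0  0  0  0  0  0]
 [ 0  0  0  0  0  0  0  0  0  0  0  0  0  0  0  0  0]
 [ 0  0  0  0  0  0  0 13  5  4  2  0  4  4  2  2  0]
 [ 0  0  0  0  0  0  0  2  1  5  0  1 22 11  9  9 10]]
(array([-0.4,  0. ,  0.4]), 18.31)
```

The loop has dropped behind the lip (flat, bar near x≈85–90, z<10). Now press the lever.

```bash
cat > s6.py <<'E'
from h import *
bot.move_straight(lat(50,0,66),ori(.52),v=120); bot.move_straight(lat(50,0,40),v=100); print(F())
l=.52
for th in (2.0,1.8,1.57,1.4,1.2,1.0,.8,.6,.4,.3,.2,.1,0):
    if th>1.5: x,z=-52*np.cos(th)+13.5,42*np.sin(th)
    else: x,z=-42*np.cos(th)+2.5*np.sin(th)+11,42*np.sin(th)+2.5*np.cos(th)
    try: bot.move_straight(lat(x,0,z-.5),ori(l),v=70)
    except bot.IKError: l=.42; print('lean',l); bot.move_straight(lat(x,0,z-.5),ori(l),v=70)
    f,t=F(); print(th,(L.T@f).round(1),t)
    if np.linalg.norm(f)>45: print('stop');break
look(5)
E
python3 s6.py
```

```text
(array([0.4, 0.8, 0.9]), 19.12)
2.0 [-0.2 -0.1 -0.2] 19.48
1.8 [-0.8  0.2 -0. ] 19.77
1.57 [ 0.5  0.4 -0.2] 20.09
1.4 [ 0.7 -0.1 -0.5] 20.34
1.2 [-0.3 -0.1  0. ] 20.61
1.0 [1.9 1.7 0.1] 20.88
0.8 [0.6 1.  0.5] 21.14
0.6 [ 1.2 -0.4  1.1] 21.41
0.4 [ 0.9 -0.2  0.3] 21.68
0.3 [-0.3 -0.1  0.6] 21.93
0.2 [0.2 0.3 0.1] 22.18
0.1 [ 0.3  0.7 -0. ] 22.43
0 [ 0.7  0.2 10.1] 22.68
scene
[[ 0  0  0  0  0  0  0  0  0  0  0  0  0  0  0  0  0]
 [ 0  0  0  0  0  0  0  0  0  0  0  0  0  0  0  0  0]
 [ 0  0  0  0  0  0  0  0  0  0  0  0  0  0  0  0  0]
 [ 0  0  0  0  0  0  0  0  0  0  0  0  0  0  0  0  0]
 [ 0  0  0  0  0  0  0  0  0  0  0  0  0  0  0  0  0]
 [ 0  0  0  0  0  0  0  0  0  0  0  0  0  0  0  0  0]
 [ 0  0  0  0  0  0  0  0  0  0  0  0  0  0  0  0  0]
 [ 0  0  0  0  0  0  0  0  0  0  0  0  0  0  0  0  0]
 [ 0  0  0  0  2  4  0  0  0  0  0  0  0  0  0  0  0]
 [ 0  0  0  0  2  5  0  0  0  0  0  0  0  0  0  0  0]
 [ 0  0  1  1  0  5  2  6  0  0  0  0  1  2 18 10  0]]
top
[[ 0  0  0  0  0  0  0  0  0  0  0  0  0  0  0  0  0]
 [ 0  0  0  0  0  0  0  0  0  0  0  0  0  0  0  0  0]
 [ 0  0  0  0  0  0  0  0  0  0  0  0  0  0  0  0  0]
 [ 0  0  0  0  0  0  0  0  0  0  0  0  0  0  0  0  0]
 [ 0  0  0  0  0  0  0  0  0  0  0  0  0  0  0  0  0]
 [ 0  0  0  0  0  2  0  0  0  0  0  0  0  0  0  0  0]
 [ 0  0  0  0  0  1  0  0  0  0  0  0  0  0  0  0  0]
 [ 0  0  0  0  3  3  0  0  0  0  0  0  0  0  0  0  0]
 [ 0  0  0  0  1  4  0  0  0  0  0  0  0  0  0  0  0]
 [ 0  0  0  0  4  4  1  0  0  0  0  0  1  0  0  5  0]
 [ 0  0  0  0  1  7 10 12  0  1  0  0 10  4  8 10  4]]
```

Run:
```python
from h import *
bot.move_straight(lat(-33,0,90),v=200)
look(6); print(F())
a_=cv2.imread('pics/scene6.png')[150:240,240:360];c=cv2.imread('pics/top6.png')[130:220,270:390]
cv2.imwrite('pics/c6.png',np.vstack([cv2.resize(a_[10:80],(600,350),interpolation=3)[:290],cv2.resize(c,(600,450),interpolation=3)[:310]]))
```

```text
scene
[[ 0  0  0  0 12  4  0  0  0  0  0  0  0  0  0  0  0]
 [ 0  0  0  0 12  2  0  0  0  0  0  0  0  0  0  0  0]
 [ 0  0  0  0  0  0  0  0  0  0  0  0  0  0  0  0  0]
 [ 0  0  0  0  0  0  0  0  0  0  0  0  0  0  0  0  0]
 [ 0  0  0  0  0  0  0  0  0  0  0  0  0  0  0  0  0]
 [ 0  0  0  0  0  0  0  0  0  0  0  0  0  0  0  0  0]
 [ 0  0  0  0  0  0  0  0  0  0  0  0  0  0  0  0  0]
 [ 0  0  0  0  0  0  0  0  0  0  0  0  0  0  0  0  0]
 [ 0  0  0  0  0  0  0  0  0  0  0  0  0  0  0  0  0]
 [ 0  0  0  0  0  0  0  0  0  0  0  0  0  0  0  0  0]
 [ 0  0  0  0  2  2  6  8  0  0  0  0  1  0 20  8  0]]
top
[[ 0  0  0  0  3  2  0  0  0  0  0  0  0  0  0  0  0]
 [ 0  0  0  0  6  0  0  0  0  0  0  0  0  0  0  0  0]
 [ 0  0  0  0  0  0  0  0  0  0  0  0  0  0  0  0  0]
 [ 0  0  0  0  0  0  0  0  0  0  0  0  0  0  0  0  0]
 [ 0  0  0  0  0  0  0  0  0  0  0  0  0  0  0  0  0]
 [ 0  0  0  0  0  0  0  0  0  0  0  0  0  0  0  0  0]
 [ 0  0  0  0  0  0  0  0  0  0  0  0  0  0  0  0  0]
 [ 0  0  0  0  0  0  0  0  0  0  0  0  0  0  0  0  0]
 [ 0  0  0  0  0  0  0  0  0  0  0  0  0  0  0  0  0]
 [ 0  0  0  1  2  0  0  0  0  0  0  0  0  0  2  0  0]
 [ 0  0  6  7  7  3  8  9  0  0  0  2 11  3  9  9  2]]
(array([-1. ,  0. ,  1.2]), 23.47)
```

View pics/c6.png

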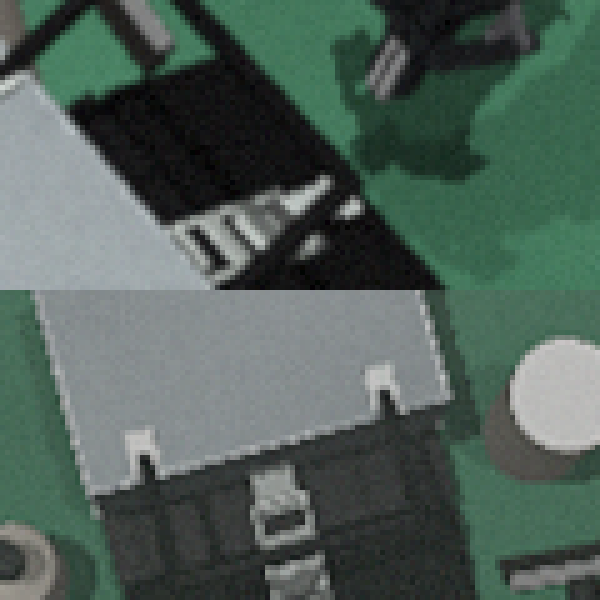

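Run:
```python
from h import *
im,W=cloud('wrist'); np.save('w7.npy',W); print(F())
T=(W-(O+C@LP))@L
m=np.isfinite(T[...,0])&(abs(T[...,1])<32)&(T[...,0]>-75)&(T[...,0]<115)&(abs(T[...,2])<60)
v,u=np.nonzero(m); print(u.min(),u.max(),v.min(),v.max())
br=m&(im.min(-1)>60)
for y0,y1 in((-6,6),(14,24),(-24,-14)):
    print('y',y0,y1)
    for x0 in range(-60,112,4):
        s=br&(T[...,1]>y0)&(T[...,1]<y1)&(T[...,0]>=x0)&(T[...,0]<x0+4)
        if s.sum()>2: print(x0,s.sum(),np.percentile(T[...,2][s],[10,50,90]).round(1),end=' | ')
    print()
u0,u1,v0,v1=max(u.min()-10,0),u.max()+10,max(v.min()-10,0),v.max()+10
k=min(800/(u1-u0),600/(v1-v0)); cv2.imwrite('pics/c7.png',cv2.resize(im[v0:v1,u0:u1],None,fx=k,fy=k,interpolation=3)); print(k,u0,v0)
```

```text
(array([-0.8,  0.5,  0.1]), 23.52)
284 359 148 342
y -6 6
-52 84 [-11.1   2.7   3.6] | -48 67 [2.4 3.3 4.1] | -44 62 [2.4 3.3 4. ] | -40 67 [2.7 3.3 4. ] | -36 62 [2.6 3.4 4.2] | -32 63 [2.4 3.2 4. ] | -28 60 [2.6 3.3 4.1] | -24 63 [2.7 3.4 4.1] | -20 63 [2.4 3.2 4.2] | -16 58 [2.8 3.4 4.4] | -12 60 [2.7 3.4 4.3] | -8 30 [2.3 2.9 3.8] | -4 66 [-7.8  2.4  4.4] | 72 13 [ 9.5 10.3 11.3] | 76 19 [ 9.1  9.7 10.2] | 88 23 [-2.2 -1.7 -0.8] | 92 31 [-2.6 -1.9 -1.3] | 96 31 [-2.5 -1.7 -0.9] | 100 34 [-2.7 -1.9 -1.2] | 104 49 [-2.1 -1.3  1.1] | 108 73 [0.3 3.  5.5] | 
y 14 24
-60 56 [-11.9 -11.  -10.3] | -56 39 [-12.  -11.  -10.2] | -52 49 [-11.7 -11.  -10. ] | -48 37 [-12.2 -10.9 -10.1] | -44 46 [-11.8 -11.  -10.1] | -40 40 [-11.8 -11.2 -10.4] | -36 48 [-12.2 -11.1 -10.3] | -32 47 [-11.6 -10.8 -10.2] | -28 45 [-11.9 -11.2 -10.2] | -24 42 [-11.8 -10.4  -7.7] | -20 43 [-10.9  -8.3  -7.1] | -16 69 [-9.8 -2.2 -0.8] | -12 31 [-11.5  -1.8  -1. ] | -8 52 [-10.6  -1.9   2.7] | -4 38 [-10.7  -0.9   4.2] | 0 30 [-10.1  -1.3   4.7] | 4 35 [-7.4 -0.4  3.4] | 8 12 [-11.1  -1.5   0. ] | 12 8 [-11.1 -10.6 -10. ] | 16 5 [-11.9 -11.  -10.6] | 
y -24 -14
-60 32 [-12.1 -11.3 -10.4] | -56 27 [-11.7 -11.1 -10.5] | -52 42 [-11.7 -10.8   2.4] | -48 43 [-12.3 -11.    2.9] | -44 43 [-11.6 -11.   -9.9] | -40 34 [-11.7 -11.1 -10.2] | -36 41 [-12.  -11.1 -10.3] | -32 42 [-11.8 -11.1 -10.5] | -28 37 [-11.8 -11.  -10.3] | -24 39 [-12.  -10.3  -7.9] | -20 42 [-9.6 -8.2 -7.3] | -16 76 [-8.6 -2.5 -0.6] | -12 26 [-2.8 -1.3 -0.6] | -8 55 [-8.2 -1.6  4.1] | -4 41 [-2.6 -0.9  4.5] | 0 34 [-2.6 -0.6  4.8] | 4 33 [-1.7 -0.6  3.7] | 8 14 [-11.2  -1.3  -0.2] | 12 5 [-11.3 -11.  -10.6] | 
2.803738317757009 274 138
```

View pics/c7.png

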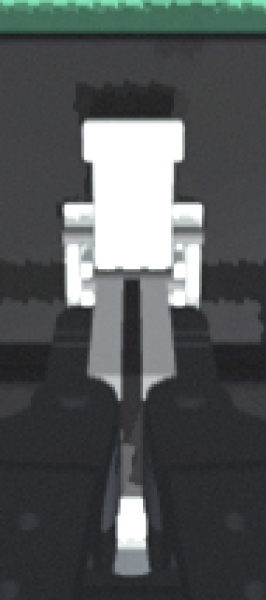

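The crop shows the lever flat (top at z≈3 along its length), the lip top clear at z≈9.7 with nothing on it. I'll back off, open the fingers and confirm the bar behind the lip.

Run:
```python
from h import *
bot.move_straight(lat(-33,0,170),v=200); bot.command_gripper(85)
im,W=cloud('wrist'); print(F())
T=(W-(O+C@LP))@L
m=np.isfinite(T[...,0])&(abs(T[...,1])<32)&(T[...,0]>-75)&(T[...,0]<115)&(abs(T[...,2])<40)
v,u=np.nonzero(m)
br=m&(im.min(-1)>60)
for y0,y1 in((-6,6),(16,23),(-23,-16)):
    print('y',y0,y1)
    for x0 in range(-52,112,3):
        s=br&(T[...,1]>y0)&(T[...,1]<y1)&(T[...,0]>=x0)&(T[...,0]<x0+3)
        if s.sum()>2: print(x0,s.sum(),np.percentile(T[...,2][s],[10,50,90]).round(1),end=' | ')
    print()
u0,u1,v0,v1=max(u.min()-10,0),u.max()+10,max(v.min()-10,0),v.max()+10
k=min(800/(u1-u0),600/(v1-v0)); cv2.imwrite('pics/c8.png',cv2.resize(im[v0:v1,u0:u1],None,fx=k,fy=k,interpolation=3))
```

```text
(array([ 0.1, -0.8,  0.6]), 25.85)
y -6 6
-52 43 [-10.8   1.4   3.5] | -49 33 [2.5 3.1 4.1] | -46 23 [2.5 3.5 4.1] | -43 32 [2.5 3.4 3.9] | -40 32 [2.8 3.2 4.3] | -37 24 [2.2 3.3 4.2] | -34 32 [2.1 3.3 4. ] | -31 29 [2.7 3.5 4.3] | -28 26 [2.3 3.  4. ] | -25 30 [2.9 3.5 4.4] | -22 25 [2.4 3.4 4.4] | -19 26 [2.5 3.5 4. ] | -16 24 [2.3 3.6 4.2] | -13 26 [1.8 3.4 3.9] | -10 27 [2.6 3.6 4.3] | -7 13 [1.6 3.  3.4] | -4 32 [1.7 3.6 5.1] | -1 30 [-8.8  4.7  5.6] | 2 18 [2.3 3.7 5.1] | 8 20 [-9.  -7.8 -7.4] | 11 21 [-8.7 -8.  -7.1] | 14 25 [-8.7 -8.  -7.3] | 17 24 [-8.8 -8.1 -7.3] | 20 20 [-9.2 -8.5 -7.7] | 23 16 [-11.9 -10.9 -10.5] | 26 23 [-12.1 -11.1 -10.2] | 38 20 [-0.6  0.7  1.5] | 41 32 [-8.7  0.7  1.8] | 44 24 [0.7 1.4 2.2] | 47 23 [0.4 1.4 2.4] | 50 20 [1.  1.6 2.4] | 62 9 [-18.5 -17.7 -17.1] | 71 25 [-0.7  3.6  8.4] | 74 61 [-4.7  6.4 10.3] | 77 14 [ 8.9  9.5 10.3] | 86 22 [-28.7  -1.8  -1.2] | 89 25 [-33.3  -2.2  -1.3] | 92 18 [-2.9 -2.1 -1.7] | 95 20 [-3.1 -1.9 -1.2] | 98 20 [-2.9 -1.9 -0.7] | 101 17 [-2.5 -1.8 -1.4] | 104 24 [-2.5 -1.9 -0.5] | 107 41 [-0.7  2.3  4.1] | 110 47 [4.
[... 2022 characters left out ...]
-8.5 -0.6  0.7] | 20 17 [-8.9 -0.1  0.6] | 23 12 [-10.9  -0.2   1.3] | 26 14 [-11.6  -0.1   1.3] | 29 11 [-2.   0.4  1.5] | 32 13 [-0.9  0.7  1.6] | 35 14 [-21.5  -0.2   1.7] | 38 12 [-0.1  1.1  1.9] | 41 12 [-0.9  1.3  2.3] | 44 11 [0.7 1.3 2.4] | 47 10 [1.2 1.9 3.3] | 50 11 [0.  1.4 2.4] | 53 11 [-0.6  1.5  2.3] | 56 8 [1.5 2.3 2.8] | 59 9 [1.2 2.3 3.1] | 62 12 [-15.1   2.5   2.8] | 65 9 [-3.2  2.2  3.7] | 68 11 [0.8 2.4 3.5] | 71 8 [-5.1  2.4  2.9] | 74 13 [-19.2   2.3   3.2] | 77 13 [-20.3   2.8   3.3] | 89 4 [-32.9 -30.8 -29.1] | 95 20 [-20.3 -18.8 -16.3] | 98 21 [-15.4 -13.3 -11.1] | 101 20 [-10.6  -8.2  -6.6] | 104 23 [-6.6 -3.  -0.8] | 107 24 [-0.1  2.3  5.4] | 110 25 [4.9 7.7 9.4] |
```

View pics/c8.png

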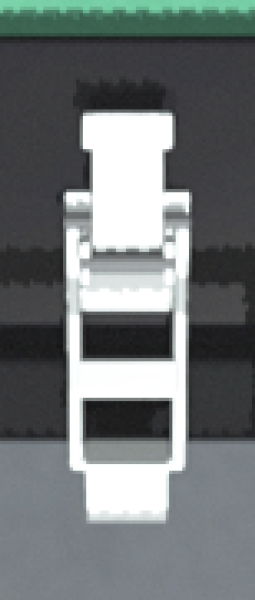

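Loop arms run up past the lip and end at x≈82 with bar centre z≈0 (loop at (127,330), lip at (127,455) in the crop). The loop is hooked and tight, the lever is flat, and the gripper is clear.

```bash
python3 -c "
from plant import bot
print(bot.sign_off())"
```

```text
the job is handed in; nothing more can be done
None
```

The job is handed in at about 26 s of the 51 s allowed: the lid is shut, the loop's bar sits tight behind the keeper lip and the lever lies flat, all confirmed by a last wrist view; the surrounding items were not re-measured, but no contact with them showed up, and no verdict came back.

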